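# Reverse the row of ink containers into the press rack

## Task

The four inks on the wooden mixing rack stand in the order they were mixed, but they are printed last-mixed first: move all four into the empty metal rack, one to a pocket, in the reverse order, so that the one at the left end of the wooden rack (as seen from the robot) ends in the rightmost pocket, and so on. Keep each container upright, and leave it standing flat on the floor of its pocket.

Things in the scene. Friction and masses are not known exactly. Their poses are not given: they have to be found in the camera images.
- jar: squat round white plastic jar with a paper band and a wide flat lid: the shortest of the four, 72 mm high, body 58 mm across up to 56 mm, lid 61 mm across above that; about 0.2 kg. Origin: centre of its underside, z axis up.
- bottle: slim round white plastic bottle with a long grey cap: the tallest, 142 mm high, body 50 mm across up to 85 mm, shoulder narrowing to 30 mm across at 104 mm, straight cap 30 mm across from 104 to 142 mm; about 0.2 kg. Origin: centre of its underside, z axis up.
- tin: plain round steel tin, 62 mm across and 98 mm high, straight sides; about 0.35 kg. Origin: centre of its underside, z axis up.
- canister: square white plastic canister, 46 x 46 mm (sides along its x and y axes) with a flat top at 88 mm and a small black cap, 28 mm across, from 88 to 100 mm; about 0.22 kg. Its sides are turned by up to 0.3 rad from those of the wooden rack. Origin: centre of its underside, z axis up.
- mat_jar: black rubber mat, 78 x 78 x 4 mm, fixed on the wooden rack; the jar stands on it at the start and the mat never moves, so it keeps the jar's place in the starting row. Origin: centre of its underside, 20 mm above the table.
- mat_bottle: black rubber mat, 78 x 78 x 4 mm, fixed on the wooden rack; the bottle stands on it at the start and the mat never moves, so it keeps the bottle's place in the starting row. Origin: centre of its underside, 20 mm above the table.
- mat_tin: black rubber mat, 78 x 78 x 4 mm, fixed on the wooden rack; the tin stands on it at the start and the mat never moves, so it keeps the tin's place in the starting row. Origin: centre of its underside, 20 mm above the table.
- mat_canister: black rubber mat, 78 x 78 x 4 mm, fixed on the wooden rack; the canister stands on it at the start and the mat never moves, so it keeps the canister's place in the starting row. Origin: centre of its underside, 20 mm above the table.
- rack_from: wooden rack, fixed: a flat board 92 mm (x) by 360 mm (y), 20 mm high, with a dark cheek 6 mm thick and 34 mm high at each end. Four mats lie in a row along its y axis at y = +129, +43, -43, -129 mm, one container on each. Origin: centre of its underside on the table, z up; +y is its left end as seen from the robot. It may stand left or right of the robot's centre line, turned by up to 0.25 rad.
- rack_to: bright metal rack, fixed, empty at the start: 92 mm (x) by 350 mm (y), floor 6 mm thick, walls and three dividers 6 mm thick and 30 mm high above the table, making four open pockets 80 x 80 mm in a row along its y axis, centred at y = +129, +43, -43, -129 mm (x = 0). Origin: centre of its underside on the table, z up; +y is its left end as seen from the robot. It stands on the other side from the wooden rack, turned by up to 0.25 rad.

How it is judged:
By the outcome, as a careful person would: the job done as asked, in the order asked, and still so for the second after the job is handed in, with the robot touching nothing.
It also fails if it takes over 117 s, if anything falls off the work surface, if the arm or the gripper's body presses on something with over 40 N, if the wrist force passes 120 N, or if a joint passes its speed limit or range.

## Robot

A 7-joint arm with a two-finger parallel gripper is mounted at the origin on the work surface. World frame = base frame: x ahead of the robot, y to its left, z up, the work surface at z = 0. Lengths are in mm, angles in rad, forces in N, time in s.
With the tool pointing down it reaches from about 425 to 875 mm from the base axis. Payload 8.4 kg.
Tool frame: the origin (TCP) lies between the finger pads; the fingertips stand tips_ahead ahead of it and the grasp point (between the pads) lies 2 mm behind it (tips_ahead is the distance from the TCP to the fingertips, in mm); x points along the fingers, y is the direction in which the jaws open and shut, and the axes are right-handed (so a half turn about x gives the same grasp; the last joint's range is limited). The gripper opens to 85 mm and grips with 20 to 120 N. Pads are 22 mm wide; open, the fingers measure 114 mm over their backs; the gripper's body (76 mm by 85 mm) begins 54 mm behind the grasp point. The pads swing forward as they close: fully open they stand 13 mm farther back than shut.
Start: joints at [-0.099, 0.333, 0.04, 1.465, -0.013, 1.343, -0.059], TCP at [649.973, -0.013, 248.308] pointing down, gripper open.
Joint ranges: [-2.58, 2.58], [-0.38, 2.09], [-1.3, 1.39], [0.25, 2.4], [-1.5, 4.64], [0.08, 2.09], [-2.65, 2.65]. Speed limits (rad/s): [2.22, 2.22, 2.79, 2.79, 3.14, 3.14, 3.14].

## Interface

Orientations are given as a unit quaternion [w, x, y, z].
In Python, from station import movep, move_straight, set_joints, gripper_open, close, dwell, solve_ik, observe, camera, camera_info, PlanningError, finish_job, tips_ahead gives the robot as it stands. Calls block until the motion is done:
- movep(position, orientation): joint-space move of the TCP to a pose.
- move_straight(position, speed=150, frame=None, threshold=None): straight line of the TCP; frame=None keeps the orientation; speed is the mean speed in mm/s. With threshold (N) it stops when the force on the tool has changed by that much, and returns True; else False.
- set_joints(angles): joint-space move.
- gripper_open() and close(strength=None): open the fingers fully, or close them until they stop; strength is the grip in N (None keeps the last).
- dwell(seconds).
- solve_ik(position, orientation): joint angles nearest the present ones, or None.
- observe(): the state.
- camera(name): name is "scene" or "side" or "wrist"; returns (picture, depth): 384x512x3 uint8, red, green, blue; 384x512 float32, mm along the optical axis (not along the pixel's ray), 0 where there is no reading.
- camera_info(name): a dict with "mtx" (3x3 intrinsics, pixels), "position" and "rotation" of the camera in the world. Camera axes: x right, y down, z forward; pixel columns grow to the right and rows downward; lengths in mm; the calibration is good to about 2 mm. The wrist camera is an equidistant fisheye: a pixel r from the principal point sees the ray r / f radians off the axis. A picture is of the moment at which its call begins: read the wrist's pose just before it. camera_info takes no time and is no camera call; for the wrist camera it gives the pose at the moment of the call.
A pose or a line that the arm cannot do raises PlanningError and nothing moves.
- finish_job(): hands the job in, once; it reports no verdict.
The state is a dict: "time_s": time; "joint_pos": joint angles; "qd": joint speeds; "effort": joint torques, N m; "position": TCP position; "tool_rot": TCP orientation; "contact_force": force on the tool from outside, world axes, zero at the start; "torque": the same for the moment, N m; "finger_gap": finger opening in mm.
Only numpy, scipy, OpenCV 4.12 (cv2) and the standard library are available. Lean on these libraries where they do the work, as an engineer would, in place of code of your own. Each camera call takes 0.05 s, during which the arm holds its last target.

## Working session

There is one attempt and no reset: what is moved stays moved. The work goes in short steps, each a Python script; the robot and the scene stay as the last script left them, time stands still between calls to the robot, and variables do not carry over. Pictures are saved under pics/ and viewed, and the job is handed in when it is done.

```bash
mkdir -p pics; ls; python3 - <<'E'
from station import *
import cv2, numpy as np
s=observe(); print({k:np.round(v,3).tolist() for k,v in s.items()}, tips_ahead)
for n in ["scene","side","wrist"]:
    i=camera_info(n); p,d=camera(n)
    print(n,{k:np.round(v,3).tolist() for k,v in i.items()})
    cv2.imwrite(f"pics/{n}0.png",p[:,:,::-1]); np.savez(f"pics/{n}0.npz",p=p,d=d,mtx=i["mtx"],pos=i["position"],rot=i["rotation"])
E
```

```text
pics
{'time_s': 0.0, 'joint_pos': [-0.099, 0.334, 0.04, 1.466, -0.013, 1.343, -0.058], 'qd': [-0.0, -0.0, 0.0, -0.0, 0.0, 0.001, 0.001], 'effort': [0.0, -65.855, 1.366, -40.555, 0.017, 0.013, -0.0], 'position': [649.558, -0.049, 247.404], 'tool_rot': [-0.5, -0.5, -0.5, 0.5], 'contact_force': [0.213, 0.518, 0.669], 'torque': [0.029, -0.003, -0.057], 'finger_gap': 85.296} 17.0
scene {'mtx': [[407.999, 0.0, 260.357], [0.0, 407.999, 188.917], [0.0, 0.0, 1.0]], 'position': [1272.261, 161.177, 601.259], 'rotation': [-0.29, 0.553, 0.699, -0.35]}
side {'mtx': [[392.081, 0.0, 253.713], [0.0, 392.081, 190.054], [0.0, 0.0, 1.0]], 'position': [227.446, 606.856, 846.561], 'rotation': [0.072, -0.179, 0.924, -0.329]}
wrist {'mtx': [[297.319, 0.0, 252.662], [0.0, 297.319, 193.055], [0.0, 0.0, 1.0]], 'position': [650.378, 78.667, 373.065], 'rotation': [0.154, 0.988, 0.0, -0.001]}
```

View pics/scene0.png

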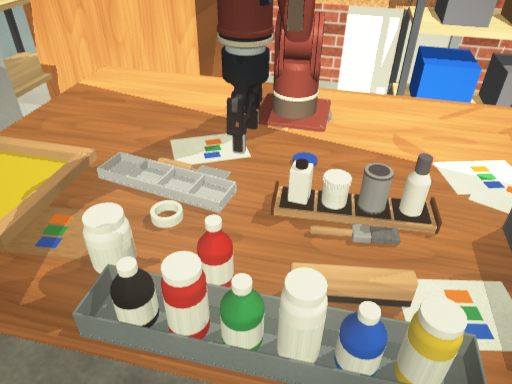

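View pics/side0.png

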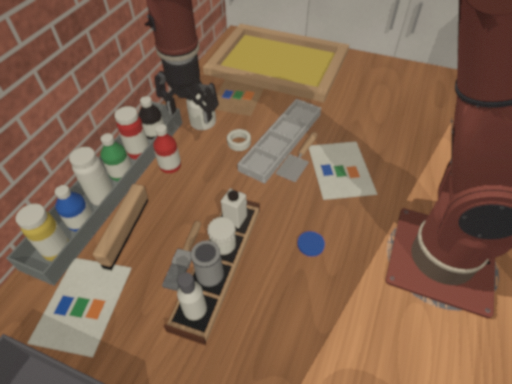

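View pics/wrist0.png

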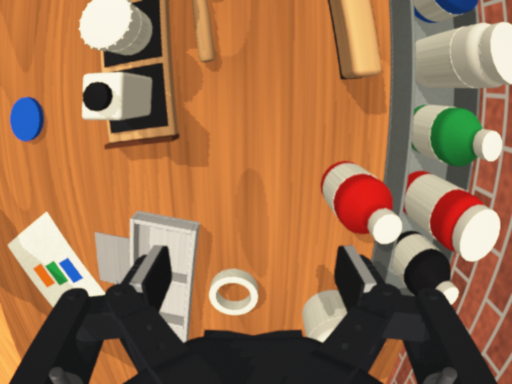

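The four containers from the robot's left (image right in the scene view) are bottle (415,190), tin (375,188), jar (336,190) and canister (300,182). The metal rack is on the right. It runs from (105,165) to (230,190) in the scene view and is empty. Next I'll measure both racks.

```bash
cat > h.py <<'E'
import numpy as np, cv2
from scipy.spatial.transform import Rotation as R
def load(n):
    z=np.load(f"pics/{n}.npz"); return z["p"],z["d"],z["mtx"],z["pos"],R.from_quat(np.roll(z["rot"],-1)).as_matrix()
def cloud(n):
    p,d,K,t,Rm=load(n)
    v,u=np.mgrid[:d.shape[0],:d.shape[1]]
    x=np.stack([(u-K[0,2])/K[0,0],(v-K[1,2])/K[1,1],np.ones_like(d)],-1)*d[...,None]
    w=x@Rm.T+t; w[d<=0]=np.nan
    return p,w
def ray(n,uv,z):
    p,d,K,t,Rm=load(n); uv=np.atleast_2d(uv).astype(float)
    r=np.c_[(uv-[K[0,2],K[1,2]])/K[0,0],np.ones(len(uv))]@Rm.T
    return t+r*((z-t[2])/r[:,2])[:,None]
E
python3 - <<'E'
from h import *
for n in ["scene0","side0"]:
    p,w=cloud(n); f=np.isfinite(w[...,2])
    print(n,"valid",f.mean())
    x,y,z=w[...,0],w[...,1],w[...,2]
    tab=f&(abs(x-550)<200)&(abs(y)<350)
    print("table z med",np.median(z[tab]),np.std(z[tab&(abs(z)<8)]))
    # containers / racks: height map view
    M=np.zeros((600,800,3),np.uint8)
    for lo,hi,c in [(3,12,(80,80,80)),(12,18,(120,60,0)),(18,27,(0,160,0)),(27,40,(0,0,255)),(60,110,(255,255,0)),(110,200,(255,0,255))]:
        m=f&(z>lo)&(z<hi); uu=(400-y[m]).astype(int); vv=(900-x[m]).astype(int)
        k=(uu>=0)&(uu<800)&(vv>=0)&(vv<600); M[vv[k],uu[k]]=c
    cv2.imwrite(f"pics/top_{n}.png",M)
E
```

```text
scene0 valid 0.9959513346354166
table z med 7.601155468355046 1.8263353463858907
side0 valid 0.9958089192708334
table z med 0.09903385246514063 2.221022280324556
```

```bash
python3 -c "
import cv2
a=cv2.imread('pics/scene0.png'); cv2.imwrite('pics/c1.png',cv2.resize(a[140:250,90:450],None,fx=2.2,fy=2.2,interpolation=3))
a=cv2.imread('pics/side0.png'); cv2.imwrite('pics/c2.png',cv2.resize(a[90:340,150:350],None,fx=2.3,fy=2.3,interpolation=3))"
```

```text
(no output)
```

View pics/top_scene0.png

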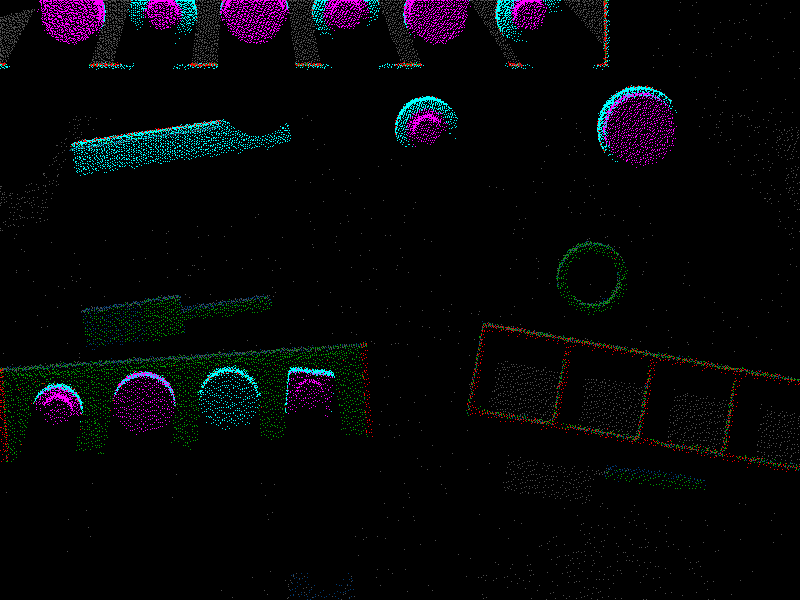

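View pics/top_side0.png

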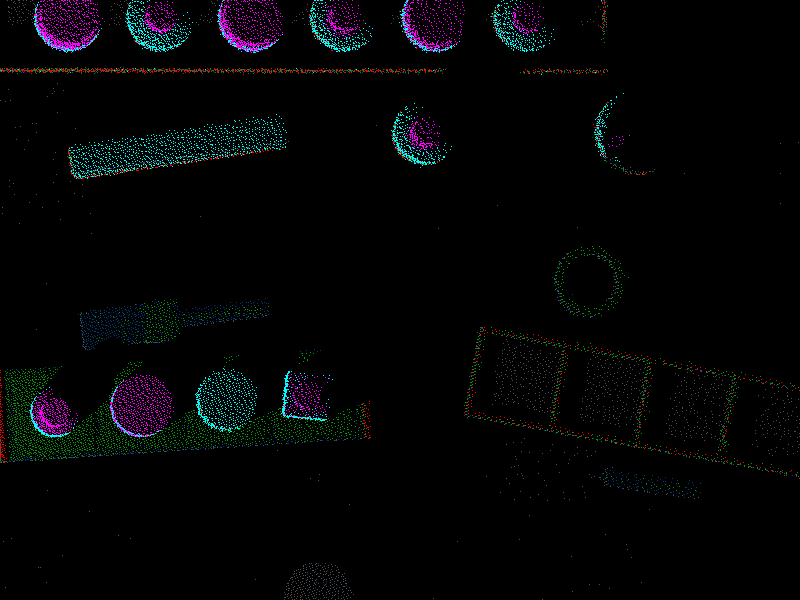

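View pics/c1.png

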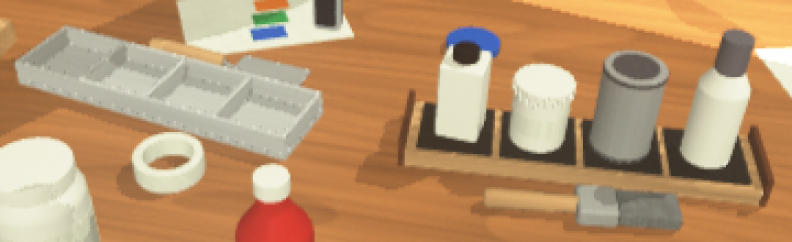

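View pics/c2.png

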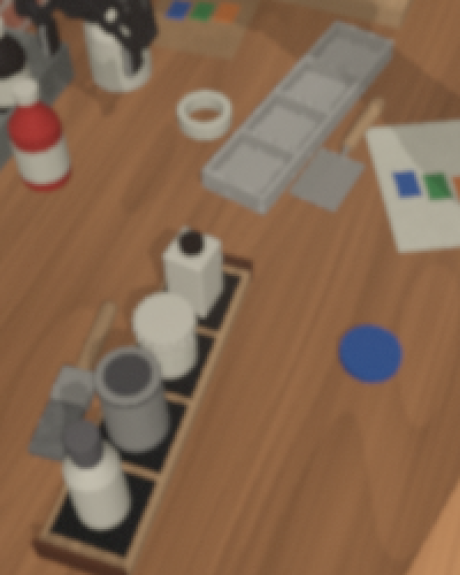

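The height maps show both racks and all four containers clearly. The two views agree to about 4 mm. I'll fit each view and average.

```bash
cat >> h.py <<'E'
from scipy.optimize import least_squares
def rectfit(P):
    # trim isolated points through a 2 mm grid, then min area rectangle
    g=np.zeros((500,1000),np.uint8); ij=np.c_[(500-P[:,1]),(900-P[:,0])].astype(int)
    k=(ij>=0).all(1)&(ij[:,0]<1000)&(ij[:,1]<500); g[ij[k,1],ij[k,0]]=255
    g=cv2.morphologyEx(g,cv2.MORPH_CLOSE,np.ones((9,9)))
    cs,_=cv2.findContours(g,cv2.RETR_EXTERNAL,cv2.CHAIN_APPROX_NONE); c=max(cs,key=lambda c:cv2.minAreaRect(c)[1][0]*cv2.minAreaRect(c)[1][1])
    (cx,cy),_,_=r=cv2.minAreaRect(c); b=cv2.boxPoints(r)
    b=np.c_[899.5-b[:,1],499.5-b[:,0]]
    e=max([b[1]-b[0],b[2]-b[1]],key=np.linalg.norm); e=e*np.sign(e[1])
    return np.array([899.5-cy,499.5-cx]),np.arctan2(-e[0],e[1]),sorted(r[1])
def circ(P,r):
    f=lambda c:np.hypot(P[:,0]-c[0],P[:,1]-c[1])-r
    return least_squares(f,np.median(P,0)+0.0,loss="soft_l1").x
E
python3 - <<'E'
from h import *
for n in ["scene0","side0"]:
    p,w=cloud(n); W=w.reshape(-1,3); W=W[np.isfinite(W).all(1)]
    z=W[:,2]; x=W[:,0]; y=W[:,1]
    S=lambda xl,xh,yl,yh,zl,zh:W[(x>xl)&(x<xh)&(y>yl)&(y<yh)&(z>zl)&(z<zh)][:,:2]
    print(n,"TO",rectfit(S(380,600,-500,-50,24,36)))
    print("FROM board",rectfit(S(420,580,-20,480,15,40)))
    A=S(420,580,25,45,27,40); B=S(420,580,380,420,27,40)
    print("cheeks",A.mean(0),B.mean(0), np.ptp(A,0),np.ptp(B,0))
    for nm,X0,Y0,zl,zh in [("bottle",495,343,120,162),("tin",497,257,45,115),("jar",503,171,84,94),("can",510,90,50,108)]:
        k=(abs(x-X0)<42)&(abs(y-Y0)<42)&(z>zl)&(z<zh+8); Q=W[k]
        print(nm,len(Q),"top z",np.percentile(Q[:,2],98), "ctr",(Q[:,:2].min(0)+Q[:,:2].max(0))/2, np.ptp(Q[:,:2],axis=0))
        if nm=="bottle": T=Q[(Q[:,2]>135)]; print("  circ",circ(T[(T[:,2]<160)][:,:2],15), "topface",T[T[:,2]>161][:,:2].mean(0))
        if nm=="tin": T=Q[Q[:,2]<110];print("  circ",circ(T[:,:2],31),len(T))
        if nm=="can":
            T=Q[Q[:,2]<108]; print("  rect",cv2.minAreaRect(T[:,:2].astype(np.float32)))
            T=Q[Q[:,2]>118]; print("  cap",T.mean(0),len(T))
E
```

```text
scene0 TO (array([ 501.03329468, -247.34594727]), np.float32(-0.18241534), [98.45541381835938, 352.78582763671875])
FROM board (array([498.06207275, 215.84912109]), np.float32(0.06885636), [95.77252197265625, 373.11376953125])
cheeks [514.83458085  33.75159805] [490.50886095 397.18779997] [94.15962198 11.36674591] [93.37100859 21.93001129]
bottle 411 top z 167.76164155388682 ctr [493.16139699 341.45584502] [34.41043159 37.14578863]
  circ [488.54218194 342.57428934] topface [493.33689877 341.40491603]
tin 985 top z 122.89249117286792 ctr [497.16063625 255.72398612] [62.78441252 61.90506346]
  circ [494.91627597 256.06263936] 692
jar 459 top z 98.42077817651284 ctr [502.22097308 170.64742665] [63.62033859 62.18464169]
can 662 top z 113.97303102025151 ctr [508.23590151  90.05094572] [49.45683791 49.18130009]
  rect ((519.658447265625, 97.87677764892578), (33.45425033569336, 61.32233810424805), 33.71345520019531)
  cap [nan nan nan] 0
side0 TO (array([ 498.39294434, -244.66625977]), np.float32(-0.17905693), [94.9015121459961, 353.18463134765625])
FROM board (array([494.68878174, 217.557
[... 161 characters left out ...]
] [91.9651964  12.33204031]
bottle 383 top z 166.666696088959 ctr [486.47012649 345.19949011] [33.38554566 35.26186155]
  circ [469.7305718 362.941101 ] topface [487.22902347 345.11100255]
tin 999 top z 122.70611913457624 ctr [493.7467222  258.44519261] [62.63343382 63.18670247]
  circ [461.05833661 301.08627429] 395
jar 522 top z 97.05916728627305 ctr [499.52321239 173.72003828] [63.46548712 60.65519411]
can 522 top z 112.65207804110044 ctr [504.26386919  93.09421039] [49.39322682 50.26228308]
  rect ((503.88909912109375, 93.22002410888672), (47.97132110595703, 46.06648254394531), 83.7430648803711)
  cap [nan nan nan] 0<stdin>:17: RuntimeWarning: Mean of empty slice.
  ret = um.true_divide(
```

Averaged poses:

| Item | x, y (mm) | Yaw (rad) |
|---|---|---|
| Metal rack | (499.7, -246.0) | -0.181 |
| Wooden rack | (496.4, 216.7) | 0.065 |
| Bottle | (490, 343) | n/a |
| Tin | (495.5, 257) | n/a |
| Jar | (501, 172) | n/a |
| Canister | (506, 92) | about -0.1 |

The measured heights, rack sizes and mat spacing all match the given dimensions. I'll move the bottle first, into the rightmost pocket.

```bash
cat > act.py <<'E'
from station import *
import numpy as np, cv2
from scipy.spatial.transform import Rotation as R
TO=np.array([499.7,-246.0]); YT=-0.181
OBJ=dict(bottle=((490,343.3),0.065,124,-129,290),tin=((495.5,257.0),0.065,66,-43,240),jar=((500.9,172.2),0.065,60,43,220),can=((506.3,91.6),-0.10,62,129,220))
def q(a):
    y=np.array([np.cos(a),np.sin(a),0]); x=np.array([0,0,-1.]); return np.roll(R.from_matrix(np.c_[x,y,np.cross(x,y)]).as_quat(),1)
def pocket(l): return TO+l*np.array([-np.sin(YT),np.cos(YT)])
def st(m):
    s=observe(); print(m,"t",round(s["time_s"],2),"pos",np.round(s["position"],1),"gap",round(s["finger_gap"],1),"F",np.round(s["contact_force"],1))
def pic(n,k):
    i=camera_info(n); p,d=camera(n); cv2.imwrite(f"pics/{k}.png",p[:,:,::-1]); np.savez(f"pics/{k}.npz",p=p,d=d,mtx=i["mtx"],pos=i["position"],rot=i["rotation"])
def pick(o,above=60):
    (x,y),a,h,l,zc=OBJ[o]; g=24+h
    movep([x,y,max(g+above,zc)],q(a)); st("above")
    move_straight([x,y,g+10],speed=150)
    if move_straight([x,y,g],speed=50,threshold=15): st("TOUCH"); return
    st("at"); close(50); st("closed")
def lift(o):
    (x,y),a,h,l,zc=OBJ[o]
    move_straight([x,y,24+h+15],speed=60); st("up15")
    move_straight([x,y,zc],speed=180); st("lifted")
def carry(o):
    (x,y),a,h,l,zc=OBJ[o]; p=pocket(l)
    move_straight([*p,zc],speed=250,frame=q(YT)); st("over")
def lower(o):
    (x,y),a,h,l,zc=OBJ[o]; p=pocket(l)
    move_straight([*p,6+h+12],speed=150)
    t=move_straight([*p,6+h-5],speed=25,threshold=6); st(f"down {t}")
def release(o):
    p=observe()["position"]; gripper_open(); st("open")
    move_straight([p[0],p[1],max(p[2]+70,200)],speed=180); st("clear")
E
python3 - <<'E'
from act import *
pick("bottle"); pic("scene","b1")
E
```

```text
above t 1.57 pos [491.2 341.7 289.8] gap 85.3 F [-0.2  0.1 -0.5]
at t 2.95 pos [489.8 343.2 147.7] gap 85.4 F [ 0.6  0.3 -0.2]
closed t 3.51 pos [489.9 343.4 148.2] gap 28.9 F [-1.4  0.5  3. ]
```

View pics/b1.png

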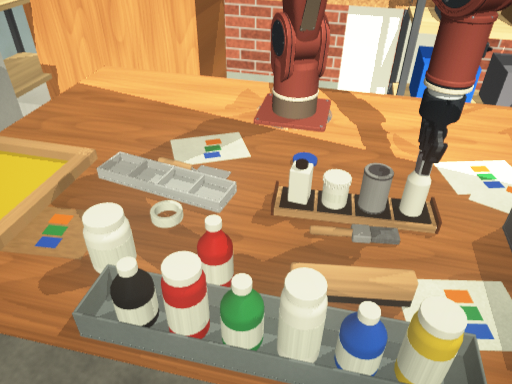

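The gripper holds the bottle's cap at (430,160), and the gap of 28.9 mm fits the 30 mm cap. The bottle stands upright. Next I lift and carry it.

```bash
python3 - <<'E'
from act import *
lift("bottle"); carry("bottle"); pic("scene","b2")
lower("bottle"); pic("scene","b3"); pic("side","b3s")
E
python3 -c "
import cv2,numpy as np
a=[cv2.imread(f'pics/{n}.png')[:300,60:400] for n in('b2','b3')]
cv2.imwrite('pics/b23.png',np.hstack(a))"
```

```text
up15 t 3.96 pos [490.2 343.4 163.4] gap 28.9 F [-0.3  0.7 -2.2]
lifted t 4.82 pos [489.6 343.  288.6] gap 28.7 F [ 0.3  0.3 -2.9]
over t 7.83 pos [ 476.8 -372.2  290.1] gap 28.8 F [ 1.2 -0.3 -1.1]
down True t 9.53 pos [ 476.5 -373.   130.2] gap 28.7 F [-1.3  1.   6.6]
```

View pics/b23.png

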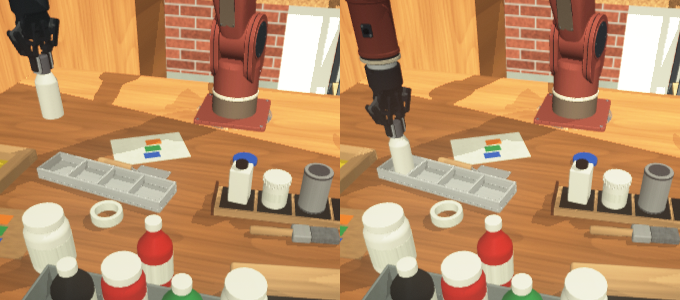

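View pics/b3s.png

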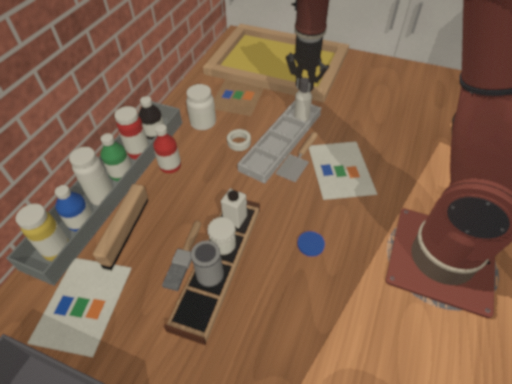

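The bottle touched the floor at TCP z 130.2, as expected (6 + 124). In the side view it stands inside the far pocket at (303,105). I'll release it, then take the tin.

```bash
python3 - <<'E'
from act import *
release("bottle"); pick("tin"); pic("scene","t1"); pic("side","t1s")
E
python3 - <<'E'
from h import *
for n in ["t1","t1s"]:
    p,w=cloud(n); W=w.reshape(-1,3); W=W[np.isfinite(W).all(1)]
    Q=W[(abs(W[:,0]-476)<45)&(abs(W[:,1]+373)<45)]
    T=Q[Q[:,2]>143]; B=Q[(Q[:,2]>36)&(Q[:,2]<85)]
    print(n,"cap",T.mean(0),T[:,2].max(),"body ctr",(B.min(0)+B.max(0))/2)
    a=cv2.imread(f'pics/{n}.png'); 
cv2.imwrite('pics/t1c.png',np.hstack([cv2.resize(cv2.imread('pics/t1.png')[110:260,80:460],None,fx=1.2,fy=1.2),cv2.resize(cv2.imread('pics/t1s.png')[60:310,150:350],(240,180))]))
E
```

```text
open t 10.22 pos [ 476.  -372.5  129.3] gap 85.4 F [ 0.6 -0.3  0.4]
clear t 10.77 pos [ 476.5 -372.9  200.2] gap 85.3 F [-0.   0.   0.3]
above t 13.03 pos [496.1 255.8 239.9] gap 85.4 F [-0.   0.3 -0.5]
at t 14.46 pos [495.3 256.9  89.7] gap 85.3 F [ 0.4 -0.1 -0. ]
closed t 14.81 pos [495.6 257.1  90.4] gap 61.5 F [-1.6  0.   4.1]
t1 cap [ 478.94998291 -370.5786833   147.73175161] 150.89048115599536 body ctr [ 484.63573826 -368.94492339   60.38324412]<stdin>:6: RuntimeWarning: Mean of empty slice.
  ret = um.true_divide(
Traceback (most recent call last):
ValueError: zero-size array to reduction operation maximum which has no identity
```

The bottle's cap top reads z 148 (6 + 142), so it stands on the floor. The tin is gripped with a gap of 61.5 mm, and I'll carry it next.

```bash
python3 - <<'E'
from act import *
lift("tin"); carry("tin"); lower("tin"); pic("scene","t2"); pic("side","t2s")
import numpy as np
cv2.imwrite('pics/t2c.png',np.hstack([cv2.imread('pics/t2.png')[:300,60:400],cv2.imread('pics/t2s.png')[:300,150:400]]))
E
```

```text
up15 t 15.31 pos [495.7 257.1 105.4] gap 61.0 F [-1.  -0.2 -3. ]
lifted t 16.21 pos [494.9 256.7 238.6] gap 61.0 F [-0.5  0.2 -3. ]
over t 18.54 pos [ 492.2 -287.3  240. ] gap 61.2 F [-0.3 -0.4 -1.6]
down True t 20.24 pos [ 491.8 -288.2   72.2] gap 61.0 F [ 0.1 -0.3  5.7]
```

View pics/t2c.png

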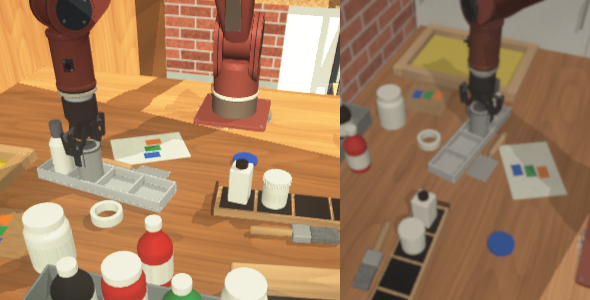

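The tin has stopped at z 72.2 (6 + 66) in the second pocket, at (90,160) in the crop, next to the upright bottle. I'll release it and move the jar.

```bash
python3 - <<'E'
from act import *
release("tin"); pick("jar"); 
if abs(observe()["finger_gap"]-60)<4:
    lift("jar"); carry("jar"); lower("jar")
pic("scene","j2"); pic("side","j2s")
cv2.imwrite('pics/j2c.png',np.hstack([cv2.imread('pics/j2.png')[:300,60:400],cv2.imread('pics/j2s.png')[:300,150:400]]))
E
```

```text
open t 20.72 pos [ 491.4 -287.8   71.6] gap 85.5 F [-1.2  0.3 -0.1]
clear t 21.58 pos [ 491.2 -287.8  198.9] gap 85.5 F [-0.2  0.7 -0.6]
above t 23.27 pos [501.4 170.8 220. ] gap 85.4 F [ 0.  -0.3 -0.4]
at t 24.61 pos [500.7 172.1  83.8] gap 85.3 F [ 0.3  0.1 -1.2]
closed t 24.98 pos [501.  172.3  84.6] gap 59.2 F [-2.6 -0.8  5.8]
up15 t 25.38 pos [501.2 172.4  99.5] gap 59.2 F [ 0.6 -0.2 -1.7]
lifted t 26.2 pos [500.3 172.  218.8] gap 59.2 F [-0.3  0.4 -2.2]
over t 27.85 pos [ 507.5 -202.7  219.9] gap 58.9 F [-0.5  0.8 -1.7]
down True t 29.46 pos [ 507.6 -203.7   66.6] gap 59.2 F [-1.5  0.9  8.2]
```

View pics/j2c.png

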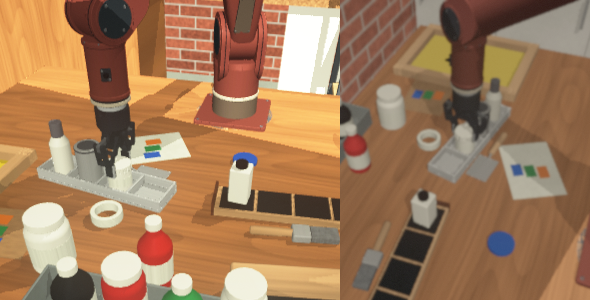

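The jar has stopped at z 66.6, level with where it was gripped, and sits in the third pocket at (120,175). The canister is last.

```bash
python3 - <<'E'
from act import *
release("jar"); pick("can")
if abs(observe()["finger_gap"]-45)<3.5:
    lift("can"); carry("can"); lower("can")
pic("scene","c2_"); pic("side","c2s")
cv2.imwrite('pics/cc.png',np.hstack([cv2.imread('pics/c2_.png')[:300,60:400],cv2.imread('pics/c2s.png')[:300,150:400]]))
E
```

```text
open t 29.94 pos [ 506.9 -203.3   65.8] gap 85.5 F [-0.  -0.5 -0.9]
clear t 30.83 pos [ 507.1 -203.3  199. ] gap 85.4 F [ 0.2  0.2 -0.3]
above t 31.97 pos [506.5  90.  219.8] gap 85.2 F [ 0.3 -1.   0.1]
at t 33.29 pos [506.1  91.6  85.8] gap 85.1 F [1.5 0.5 0.9]
closed t 33.73 pos [506.4  91.7  86.2] gap 45.7 F [-1.6  1.2  4.3]
up15 t 34.13 pos [506.5  91.8 101.4] gap 45.7 F [ 0.4 -0.4 -2.3]
lifted t 34.94 pos [505.7  91.5 219. ] gap 45.9 F [ 0.5 -0.5 -2.2]
over t 35.93 pos [ 522.8 -118.   219.6] gap 45.4 F [ 0.2  0.4 -1.6]
down True t 37.53 pos [ 523.  -118.9   68. ] gap 45.7 F [-2.2  0.4  6.8]
```

View pics/cc.png

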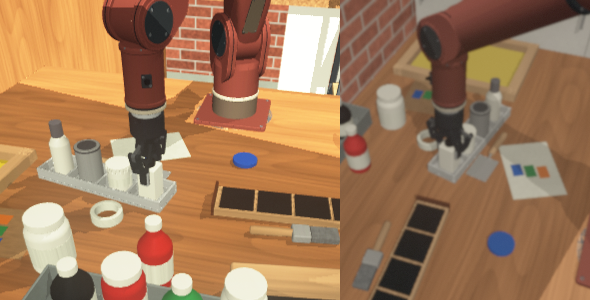

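The canister is down at z 68.0 (6 + 62) in the leftmost pocket. I'll release it, back away and check all four.

```bash
python3 - <<'E'
from act import *
release("can"); movep([500,120,320],q(0)); dwell(0.5); st("away")
pic("scene","f"); pic("side","fs")
cv2.imwrite('pics/fc.png',np.hstack([cv2.resize(cv2.imread('pics/f.png')[100:230,80:260],None,fx=2.2,fy=2.2),cv2.resize(cv2.imread('pics/fs.png')[60:190,220:340],None,fx=2.2,fy=2.2)]))
from h import *
for n in ["f","fs"]:
    p,w=cloud(n); W=w.reshape(-1,3); W=W[np.isfinite(W).all(1)]
    for o,H in [("bottle",142),("tin",98),("jar",72),("can",88)]:
        c=pocket(OBJ[o][3]); D=W[:,:2]-c; k=(abs(D)<38).all(1)
        r=15 if o=="bottle" else 40
        T=W[k&(abs(W[:,2]-6-H)<6)]
        if len(T)<5: print(n,o,"few",len(T)); continue
        A=np.c_[T[:,:2]-T[:,:2].mean(0),np.ones(len(T))]; s=np.linalg.lstsq(A,T[:,2],rcond=None)[0]
        E=T[:,:2]
        print(n,o,len(T),"top z",round(np.median(T[:,2]),1),"want",6+H,"off ctr",np.round((E.min(0)+E.max(0))/2-c,1),"slope",np.round(s[:2],3))
E
```

```text
open t 38.11 pos [ 522.3 -118.8   67.6] gap 85.2 F [-1.  -0.5  0.5]
clear t 38.99 pos [ 522.5 -118.6  199.1] gap 85.5 F [-0.1  1.3 -0.1]
away t 40.53 pos [500.  119.8 320. ] gap 85.5 F [-0.4  0.7  0.5]
f bottle 83 top z 148.5 want 148 off ctr [1.8 1.4] slope [-0.064 -0.115]
f tin 320 top z 105.1 want 104 off ctr [1.9 0.1] slope [-0.043 -0.035]
f jar 328 top z 78.6 want 78 off ctr [ 1.  -0.1] slope [-0.036 -0.01 ]
f can 187 top z 94.1 want 94 off ctr [ 2.3 -0.4] slope [-0.062 -0.027]
fs bottle 51 top z 144.6 want 148 off ctr [-2.   1.9] slope [-0.034 -0.013]
fs tin 234 top z 101.9 want 104 off ctr [-1.9  3.2] slope [ 0.003 -0.003]
fs jar 249 top z 75.7 want 78 off ctr [-1.   0.9] slope [ 0.004 -0.007]
fs can 130 top z 91.3 want 94 off ctr [-3.4  3.7] slope [ 0.011 -0.001]
```

View pics/fc.png

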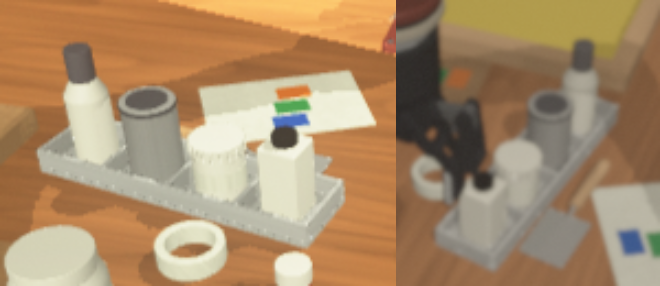

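All four stand upright, one per pocket. From the robot's left they are canister, jar, tin and bottle, which is the reverse of the starting order.

```bash
python3 -c "
from station import *
print(finish_job())"
```

```text
the job is handed in; nothing more can be done
None
```

All four inks are in the metal rack in reverse order, and I handed the job in after about 41 s of robot time. From the robot's left, the pockets now hold canister, jar, tin and bottle. The wooden rack held bottle, tin, jar and canister.

- **Placing:** each container touched down within about 1 mm of the height expected for its pocket floor. The highest tool force I read was about 8 N, though I only read it between moves.
- **Position:** the final pictures show each one upright and within about 5 mm of its pocket centre.
- **Height:** the tops read within 1.1 mm of the expected height in the scene view.
- **Disagreements:** the side view reads the tops 2 to 3.5 mm low and shifts positions by 2 to 6 mm against the scene view, which is roughly the two cameras' calibration error.
- **Tilt:** the side view shows the tin, jar and canister tops flat to about 0.01. The scene view gives apparent slopes of up to 0.06 on those three. The bottle's cap reads about 0.04 in the side view and 0.13 in the scene view. I put these slopes down to side-wall points caught in the fit, and the pictures show no lean.

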